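Pull two sockets from the clip rail into the job tray

ROBOT

A 6-joint arm with a two-finger parallel gripper is mounted at the origin on the work surface. World frame = base frame: x ahead of the robot, y to its left, z up, the work surface at z = 0. Lengths are in m, angles in rad, forces in N, time in s.
With the tool pointing down it reaches from about 0.3 to 0.75 m from the base axis. Payload 8.5 kg.
Tool frame: the origin (TCP) lies midway between the tips of the shut fingers; the grasp point (between the pads) lies 19 mm behind it; z points along the fingers, y is the line along which they close (so a half turn about z gives the same grasp; the last joint's range is limited). The gripper opens to 85 mm and grips with 20 to 120 N. Pads are 22 mm wide; open, the fingers measure 114 mm over their backs; the gripper's body (76 mm by 85 mm) begins 54 mm behind the grasp point. The pads swing forward as they close: fully open they stand 13 mm farther back than shut.
Start: joints at [1.132, 0.381, 1.297, -0, 1.464, -0.215], TCP at [0.122, 0.536, 0.199] pointing down, gripper open.
Joint ranges: [-3.11, 3.11], [-0.89, 2.33], [0.22, 2.48], [-1.42, 4.56], [0.17, 2.85], [-2.88, 2.88]. Speed limits (rad/s): [2.39, 2.39, 3.14, 3.14, 3.14, 3.14].

INTERFACE

Orientations are given as [roll, pitch, yaw] about the fixed x, y, z axes, in that order (R = Rz(yaw) Ry(pitch) Rx(roll)).
In Python, from plant import arm gives the robot as it stands.
- The arm moves only by the shell command python3 -m pendant 'ROWS' [OPENING]. ROWS is JSON, one flat list of numbers, 6 for each row, row after row: the shift along the world's x, y, z in mm, then the turn, a rotation vector about the world's x, y, z in degrees. A call has 1 to 8 rows; each row shifts and turns the commanded pose from where the row before left it; what a row does not reach is not made up. A row lasts 1/8 s, in which the tool goes at most 62.5 mm and 10.7 degrees, less where a joint would pass 70% of its speed; a pose out of reach is approached as far as the arm can. A call with a gripper value outside its range is refused whole. OPENING is the opening in per cent of the stroke, from 0 (shut) to 100 (fully open), set as the call begins (- or left out, the last holds). The fingers move at their own pace and stop on an object; the grip force is fixed at half the most. Time passes only in rows, so rows that do not move let the fingers close. It gives the time, the measured TCP pose, the force, the opening and the grip force at its end, in the units of the state.
- arm.state(): the state, without advancing time (a new reading comes with each control period).
- arm.grab_frame(name): name is "scene" or "top" or "wrist"; returns the picture (384x512x3 uint8, red, green, blue); there is no depth.
- arm.calibration(name): a dict with "intrinsics" (3x3 intrinsics, pixels), "xyz" and "attitude" of the camera in the world. Camera axes: x right, y down, z forward; pixel columns grow to the right and rows downward; lengths in m; the calibration is good to about 2 mm. A picture is of the moment at which its call begins: read the wrist's pose just before it. calibration takes no time and is no camera call; for the wrist camera it gives the pose at the moment of the call.
- arm.close_job(): hands the job in; it is judged then, once.
Trained networks look in the newest picture that a camera, given by its name, has taken for a name from the list of things; names that differ only in an ending like _2 or _b are one class to them, and where a whole thing is asked for, a point or a joint stands for the part that bears it (a point fixed in the world has none). Each returns a list of dicts, best first, with "conf" (0 to 1); they miss things now and then, are a little off and sometimes report something else, mostly with a low value. They report only what shows in the picture. A call takes as long as a camera call. They do not tell look-alikes from the thing itself.
- arm.outline_of(camera, target): "pixels" (384x512 bool, what is visible of it).
- arm.tip_of(camera, target): "point" ([x, y, z] in m, in world coordinates, good to about 4 mm: a listed point, or the origin of a listed thing).
The state is a dict: "t": time; "q": joint angles; "qvel": joint speeds; "joint_efforts": joint torques, N m; "position": TCP position; "ee_rot": TCP orientation; "wrist_force": force on the tool from outside, world axes, zero at the start; "torque": the same for the moment, N m; "opening": opening from 0.0 (shut) to 1.0 (fully open); "finger_force": force on a finger pad.
Only numpy, scipy, OpenCV 4.12 (cv2) and the standard library are available. Lean on these libraries where they do the work, as an engineer would, in place of code of your own. Each camera call takes 0.05 s, during which the arm holds its last target. There are 200 camera calls.

TASK

For the wheel job, pull the red socket up out of the sprung clip rail and stand it upright in the green tray; when it stands there, do the same with the blue one, so that both are left standing in the tray. Leave the yellow socket in its clip.

Things in the scene. Friction and masses are not known exactly. Their poses are not given: they have to be found in the camera images.
- red_mid (a point): Deep socket, red plastic sleeve, first to be pulled: upright tube 30 mm in diameter, 80 mm tall, 0.15 to 0.27 kg, clipped in a rail with the blue and yellow ones, which are alike but for colour. This point is on its axis, 40 mm above its foot; z up, y (at the start) along the rail, x across it. All clip parts lie lower than 25 mm above its foot: the upper 50 mm is free to grasp.
- blue_mid (a point): Deep socket, blue sleeve, second to be pulled; size, point and axes as the red one's. Two spring jaws, front and back across the rail, hold a groove near each socket's foot. Pulled straight up it resists most at 5 to 9 mm of rise, with about 11 to 17 N, weight included, and lets go; 25 mm up it is clear of the jaws.
- yellow_mid (a point): Deep socket, yellow sleeve, a bystander to be left in its clip; size, point and axes as the red one's. The rail is an aluminium bar, 60 x 250 mm, fixed to the bench, with four stations in a row, 55 mm apart: three sockets in any order and one empty at an end; their feet are 12 mm above the bench.
- tray_in (a point): shallow open green steel tray fixed to the bench, 170 mm (its x) by 210 mm (its y) outside, walls 4 mm thick, rim 24 mm above the bench. This point is the centre of its inner floor, 4 mm above the bench; z is up, y along its longer side.
Things that resemble listed ones, but are neither listed nor needed, are in the scene too. Leave any orange or turquoise look-alike of the part that bears blue_mid alone.

How it is judged:
By the outcome, as a careful person would: the job done as asked, in the order asked, and still so for the second after the job is handed in, with the robot touching nothing.
It also fails if it takes over 58 s, if anything falls off the work surface, if the arm or the gripper's body presses on something with over 40 N, if the wrist force passes 120 N, or if a joint passes its speed limit or range.

## Working session

There is one attempt and no reset: what is moved stays moved. The work goes in short steps, Python scripts to look and compute and a shell command to move; the robot and the scene stay as the last step left them, time stands still between calls to the robot, and variables do not carry over. Pictures are saved under pics/ and viewed, at most 10 in all, crops included, and the job is handed in when it is done.

```bash
mkdir -p pics; ls
python3 - <<'E'
from plant import arm
import cv2,numpy as np
a=arm.grab_frame("scene");b=arm.grab_frame("top")
for n in ["scene","top"]:
    for t in ["red_mid","blue_mid","yellow_mid","tray_in"]:
        print(n,t,[(np.round(d["point"],3).tolist(),round(d["conf"],2)) for d in arm.tip_of(n,t)])
v=np.hstack([a,b])[:,:,::-1]
cv2.imwrite("pics/a.png",cv2.resize(v,(800,300),interpolation=cv2.INTER_AREA))
cv2.imwrite("pics/scene.png",a[:,:,::-1]);cv2.imwrite("pics/top.png",b[:,:,::-1])
for n in ["scene","top"]: print(arm.calibration(n))
print(arm.state())
E
```

```text
pics
scene red_mid [([0.52, 0.101, 0.052], 0.6)]
scene blue_mid [([0.436, 0.203, 0.039], 0.83), ([0.529, 0.211, 0.05], 0.65), ([0.612, 0.168, 0.037], 0.58), ([0.628, 0.255, 0.038], 0.5)]
scene yellow_mid [([0.522, 0.154, 0.052], 0.63)]
scene tray_in []
top red_mid [([0.516, 0.098, 0.048], 0.62), ([0.542, -0.253, 0.001], 0.37)]
top blue_mid [([0.615, 0.175, 0.042], 0.92), ([0.429, 0.138, 0.038], 0.85), ([0.532, 0.211, 0.05], 0.72), ([0.436, 0.201, 0.04], 0.72), ([0.626, 0.258, 0.035], 0.69)]
top yellow_mid [([0.525, 0.159, 0.053], 0.85)]
top tray_in [([0.541, -0.253, 0.001], 0.98), ([0.521, 0.157, 0.053], 0.39)]
{'intrinsics': array([[459.31285535,   0.        , 257.08923289],
       [  0.        , 459.31285535, 185.54770466],
       [  0.        ,   0.        ,   1.        ]]), 'xyz': array([0.90640192, 0.41623552, 0.98939423]), 'attitude': array([-2.60112395,  0.0066029 ,  2.40822901])}
{'intrinsics': array([[347.5899211 ,   0.        , 258.82287796],
       [  0.        , 347.5899211 , 190.05468855],
       [  0.        ,   0.        ,   1.        ]]), 'xyz': array([ 0.44030673, -0.00870673,  0.71705448]), 'attitude': array([-3.02939251, -0.01824271, -1.58547305])}
{'t': 0.5, 'q': array([ 1.13167785e+00,  3.80622089e-01,  1.29745448e+00, -3.91101636e-05,
        1.46358762e+00, -2.15322021e-01]), 'qvel': array([-0.0016344 , -0.0003159 , -0.00100336,  0.00049484,  0.00058467,
        0.00054921]), 'joint_efforts': array([-3.70306065e-03, -4.48037732e+01, -2.31332070e+01, -2.50375688e-04,
        8.02706381e-04, -6.60274353e-06]), 'position': array([0.12207178, 0.53624271, 0.19869213]), 'ee_rot': array([-3.14151446e+00,  2.27021923e-05,  2.91780038e+00]), 'wrist_force': array([ 0.55543867, -0.11530625,  0.03005559]), 'torque': array([-0.01640416,  0.04555715,  0.00641901]), 'finger_force': 0.0, 'opening': 0.9976113666174196}
```

View pics/scene.png

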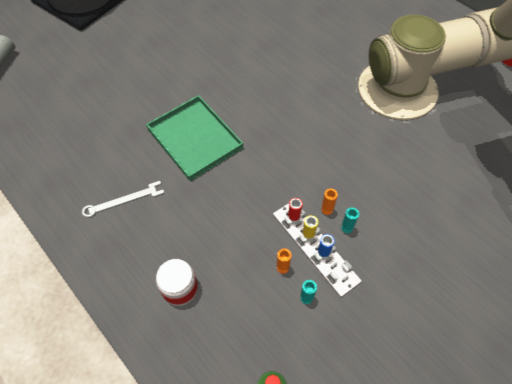

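View pics/top.png

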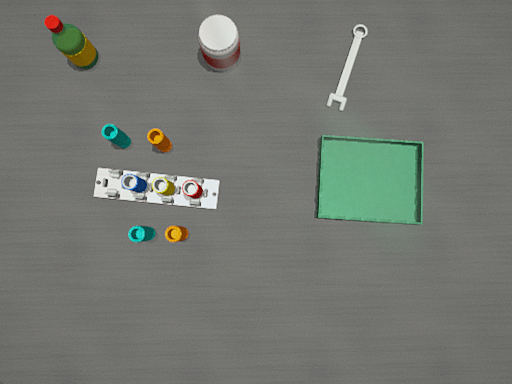

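The scene view shows the rail with red at (295,209), yellow at (310,227), blue at (326,245) and an empty station at its left end. The top view has them at (192,189), (163,186) and (132,183).

- **Blue candidates:** the detector gave the blue socket in the clip plus four free-standing look-alikes. Those are orange at scene (330,200) and (284,260), and turquoise at (350,220) and (309,291). The one in the clip, at (0.53, 0.211), is the one meant, since it is blue and stands in the rail.
- **Tray:** green, at top view (370,180).

Next I triangulate from both views and make one enlarged crop.

```bash
cat > h.py <<'E'
from plant import arm
import cv2,numpy as np
from scipy.spatial.transform import Rotation as R
def P(c):
    r=R.from_euler('xyz',c["attitude"]).as_matrix().T
    return c["intrinsics"]@np.c_[r,-r@c["xyz"]]
def tri(c1,u1,c2,u2):
    X=cv2.triangulatePoints(P(c1),P(c2),np.array(u1,float).reshape(2,1),np.array(u2,float).reshape(2,1)); return (X[:3]/X[3]).ravel()
def uv(c,X):
    p=P(c)@np.r_[X,1]; return p[:2]/p[2]
E
python3 - <<'E'
from h import *
cs={n:arm.calibration(n) for n in("scene","top")}
S=cv2.imread("pics/scene.png");T=cv2.imread("pics/top.png")
# project per-camera tip estimates back to pixels, then triangulate independent of assumed height
e={"red":([.52,.101,.052],[.516,.098,.048]),"blue":([.529,.211,.05],[.532,.211,.05]),"yel":([.522,.154,.052],[.525,.159,.053])}
for k,(a,b) in e.items(): print(k,tri(cs["scene"],uv(cs["scene"],a),cs["top"],uv(cs["top"],b)).round(4))
# tray: corner hull of green mask
for n,I in(("scene",S),("top",T)):
    h=cv2.cvtColor(I,cv2.COLOR_BGR2HSV);m=cv2.inRange(h,(62,70,40),(82,255,255))
    k,l,st,_=cv2.connectedComponentsWithStats(m);i=1+st[1:,4].argmax()
    c=max(cv2.findContours((l==i).astype(np.uint8),0,2)[0],key=cv2.contourArea)
    q=cv2.approxPolyDP(cv2.convexHull(c),8,True)[:,0];print(n,q.tolist())
v=np.hstack([cv2.resize(S[180:310,250:380],(400,400),interpolation=2),cv2.resize(T[110:250,90:230],(400,400),interpolation=2)])
cv2.imwrite("pics/crop.png",v)
E
python3 -m pendant '[28,-31,0,0,0,-6,28,-31,0,0,0,-6,28,-31,0,0,0,-6,28,-31,0,0,0,-6,28,-31,0,0,0,-6,28,-31,0,0,0,-6,28,-31,0,0,0,-6,28,-31,0,0,0,-6]'
```

```text
red [0.5166 0.0984 0.0441]
blue [0.5307 0.2111 0.0526]
yel [0.5248 0.1566 0.0599]
scene [[199, 96], [242, 148], [190, 180], [146, 124]]
top [[322, 135], [422, 142], [422, 223], [317, 217]]
t: 1.5
position: [0.3469, 0.2872, 0.1989]
ee_rot: [3.141, 0.0, 2.077]
wrist_force: [1.1, 0.6, 0.9]
opening: 1.0
finger_force: 0.0
```

View pics/crop.png

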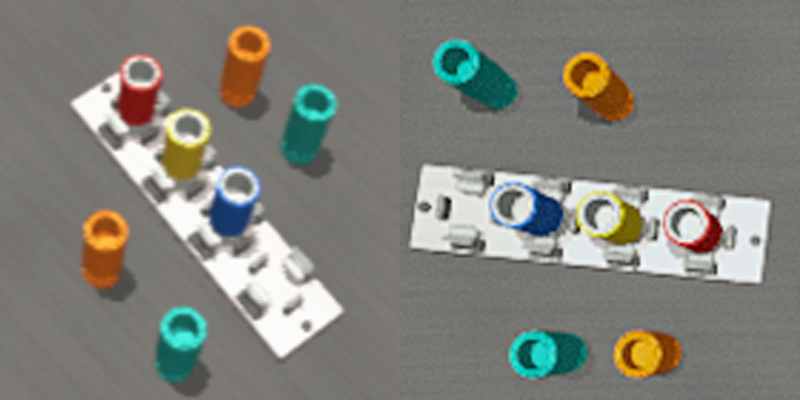

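The crop confirms it: red, yellow and blue sit in clips with grey jaws, while the orange and turquoise ones stand loose beside the rail. The triangulated heights of about 0.044 to 0.06 fit the expected 0.052.

```bash
python3 -m pendant '[28,-31,0,0,0,-6,28,-31,0,0,0,-6,28,-31,0,0,0,-6,28,-31,0,0,0,-6,28,-31,0,0,0,-6,28,-31,0,0,0,-6,0,0,0,0,0,0]'
python3 - <<'E'
from h import *
cs={n:arm.calibration(n) for n in("scene","top")}
# tray corners matched scene<->top
top=[[322,135],[422,142],[422,223],[317,217]]; sc=[[190,180],[146,124],[199,96],[242,148]]
X=np.array([tri(cs["scene"],a,cs["top"],b) for a,b in zip(sc,top)]);print(X.round(3),X.mean(0).round(3))
s=arm.state();c=arm.calibration("wrist");I=arm.grab_frame("wrist");cv2.imwrite("pics/w1.png",I[:,:,::-1])
print(s["position"],s["ee_rot"],c["xyz"],c["attitude"])
for t in["red_mid","blue_mid","yellow_mid"]:
    print(t,[(np.round(d["point"],4).tolist(),round(d["conf"],2)) for d in arm.tip_of("wrist",t)])
for p in([.5166,.0985,.092],[.5166,.0985,.012]):print(uv(c,p))
E
```

```text
t: 2.38
position: [0.5154, 0.1004, 0.1982]
ee_rot: [-3.141, 0.0, 1.448]
wrist_force: [-0.2, 0.8, 0.6]
opening: 0.998
finger_force: 0.0
[[ 0.632 -0.153  0.008]
 [ 0.614 -0.361  0.023]
 [ 0.446 -0.349  0.018]
 [ 0.464 -0.144 -0.004]] [ 0.539 -0.252  0.011]
[0.5153586  0.10042959 0.19824781] [-3.14140655e+00  2.22132205e-04  1.44813113e+00] [0.52390717 0.17214602 0.37319232] [ 2.85164524e+00  1.22906155e-03 -1.23076123e-01]
red_mid [([0.5167, 0.1076, 0.054], 0.7)]
blue_mid [([0.4322, 0.1364, 0.0405], 0.95), ([0.4352, 0.2011, 0.039], 0.87), ([0.6149, 0.1711, 0.0377], 0.79), ([0.5286, 0.2103, 0.054], 0.76)]
yellow_mid [([0.5254, 0.1594, 0.0499], 0.92)]
[257.26154604 177.71251851]
[256.86327053 160.26227458]
```

View pics/w1.png

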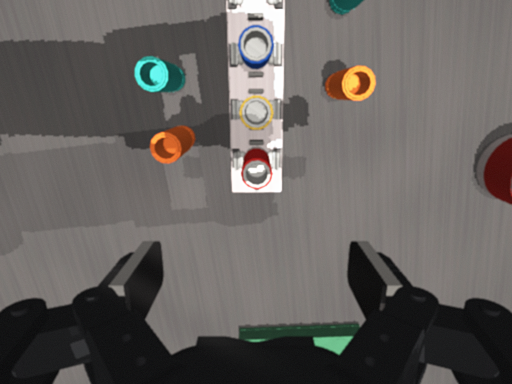

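The wrist view shows the red rim at (257,172), yellow at (257,112) and blue at (256,46), with the look-alikes clear of the fingers. This puts red at about (0.517, 0.103). I descend across the rail and close.

```bash
python3 -m pendant '[1,1.5,-36,0,0,0,1,1,-36,0,0,0,0,0,-36,0,0,0,0,0,-38,0,0,0,0,0,0,0,0,0]' 100; python3 -m pendant '[0,0,0,0,0,0,0,0,0,0,0,0,0,0,0,0,0,0,0,0,0,0,0,0,0,0,0,0,0,0,0,0,0,0,0,0]' 0
```

```text
t: 3.2
position: [0.5142, 0.1056, 0.0512]
ee_rot: [-3.137, 0.0, 1.453]
wrist_force: [-0.9, 0.1, -0.2]
opening: 1.002
finger_force: 0.0
t: 3.95
position: [0.5168, 0.1048, 0.054]
ee_rot: [3.139, -0.0, 1.452]
wrist_force: [-0.6, 0.9, 6.8]
opening: 0.306
finger_force: 58.5
```

```bash
python3 -m pendant '[0,0,4,0,0,0,0,0,4,0,0,0,0,0,4,0,0,0,0,0,4,0,0,0,0,0,6,0,0,0,0,0,8,0,0,0]'; python3 -m pendant '[0,0,20,0,0,0,0,0,30,0,0,0,0,0,30,0,0,0,0,0,0,0,0,0]'
python3 - <<'E'
from h import *
s=arm.state();print(s["position"],s["ee_rot"],s["wrist_force"],s["opening"])
I=arm.grab_frame("wrist");J=arm.grab_frame("scene")
cv2.imwrite("pics/lift.png",cv2.resize(np.hstack([I,J])[:,:,::-1],(800,300),interpolation=3))
E
```

```text
t: 4.7
position: [0.5161, 0.1048, 0.0836]
ee_rot: [3.141, -0.0, 1.452]
wrist_force: [-0.4, -0.3, -3.0]
opening: 0.305
finger_force: 62.2
t: 5.2
position: [0.517, 0.1048, 0.165]
ee_rot: [3.136, -0.001, 1.452]
wrist_force: [0.3, -0.1, -2.9]
opening: 0.302
finger_force: 62.3
[0.51704491 0.10482151 0.1650333 ] [ 3.13647083e+00 -5.41921615e-04  1.45184363e+00] [ 0.28745832 -0.0528387  -2.94323681] 0.3024589435195086
```

View pics/lift.png

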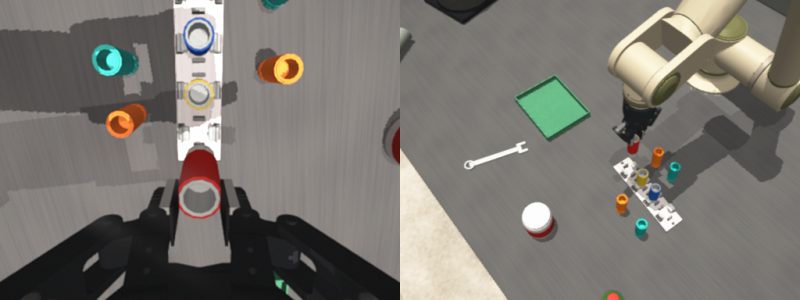

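Red is out of its clip and hangs upright between the pads, with the rim at about (199,200) in the left half. The wrist force of −2.9 N fits its weight. I carry it to the tray's far half, aiming for (0.536, −0.297).

```bash
python3 -m pendant '[2,-20,0,0,0,0,2,-40,0,0,0,0,2,-45,0,0,0,0,2,-45,0,0,0,0,2,-45,0,0,0,0,2,-45,0,0,0,0,2,-45,0,0,0,0,2,-45,0,0,0,0]'; python3 -m pendant '[2,-42,0,0,0,0,1,-30,0,0,0,0,0,0,-30,0,0,0,0,0,-40,0,0,0,0,0,-30,0,0,0,0,0,0,0,0,0,0,0,0,0,0,0]'
python3 - <<'E'
from h import *
I=arm.grab_frame("wrist");J=arm.grab_frame("top")
print(arm.tip_of("wrist","tray_in"),arm.tip_of("top","tray_in"),arm.tip_of("wrist","red_mid"),arm.state()["wrist_force"])
cv2.imwrite("pics/tray.png",cv2.resize(np.hstack([I,J])[:,:,::-1],(800,300),interpolation=3))
E
```

```text
t: 6.3
position: [0.5314, -0.2264, 0.1611]
ee_rot: [-3.139, -0.001, 1.452]
wrist_force: [0.9, 0.9, -3.1]
opening: 0.305
finger_force: 62.2
t: 7.18
position: [0.5354, -0.2975, 0.0634]
ee_rot: [3.141, 0.0, 1.452]
wrist_force: [-0.6, -0.2, -1.9]
opening: 0.302
finger_force: 62.2
[{'point': [0.5373, -0.2536, 0.0032], 'conf': 0.62}] [{'point': [0.5399, -0.2545, 0.0011], 'conf': 0.83}] [{'point': [0.5361, -0.2984, 0.0637], 'conf': 0.82}] [-0.12899454 -0.31546436 -3.1069856 ]
```

View pics/tray.png

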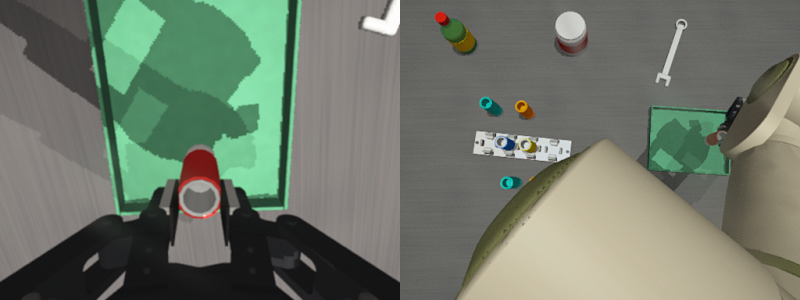

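Red is over the tray's far end, upright and inside the walls. Its measured mid height of 0.064 m means the foot is about 20 mm up, so the grip did not slip. I lower until it touches.

```bash
python3 -m pendant '[0,0,-7,0,0,0,0,0,-6,0,0,0,0,0,-2,0,0,0,0,0,0,0,0,0]'; python3 -m pendant '[0,0,-1.5,0,0,0,0,0,0,0,0,0]'
```

```text
t: 7.92
position: [0.535, -0.2972, 0.0475]
ee_rot: [-3.141, -0.0, 1.452]
wrist_force: [0.1, -0.2, -3.0]
opening: 0.304
finger_force: 62.2
t: 8.18
position: [0.5351, -0.2973, 0.0463]
ee_rot: [3.141, 0.0, 1.452]
wrist_force: [0.2, 0.3, -3.5]
opening: 0.31
finger_force: 62.3
```

```bash
python3 -m pendant '[0,0,-1.5,0,0,0,0,0,0,0,0,0]';  python3 -m pendant '[0,0,-1,0,0,0,0,0,0,0,0,0]'
```

```text
t: 8.43
position: [0.5356, -0.2977, 0.0461]
ee_rot: [3.14, 0.001, 1.452]
wrist_force: [-0.7, -0.0, 5.7]
opening: 0.306
finger_force: 63.3
t: 8.68
position: [0.5358, -0.2979, 0.046]
ee_rot: [3.139, 0.002, 1.452]
wrist_force: [-1.9, 1.4, 12.5]
opening: 0.306
finger_force: 64.1
```

The foot is on the floor. I relieve the preload, release, rise and check.

```bash
python3 -m pendant '[0,0,1.5,0,0,0,0,0,0,0,0,0]'; python3 -m pendant '[0,0,0,0,0,0,0,0,0,0,0,0,0,0,0,0,0,0,0,0,0,0,0,0,0,0,0,0,0,0]' 100; python3 -m pendant '[0,0,20,0,0,0,0,0,40,0,0,0,0,0,50,0,0,0,0,0,30,0,0,0,0,0,0,0,0,0]'
python3 - <<'E'
from h import *
c=arm.calibration("wrist");I=arm.grab_frame("wrist")
print(arm.tip_of("wrist","red_mid"))
cv2.imwrite("pics/red.png",I[:,:,::-1])
E
```

```text
t: 8.93
position: [0.5354, -0.2976, 0.0461]
ee_rot: [3.14, 0.001, 1.452]
wrist_force: [-1.8, 0.2, 6.9]
opening: 0.308
finger_force: 63.3
t: 9.55
position: [0.535, -0.2972, 0.0452]
ee_rot: [-3.142, -0.0, 1.452]
wrist_force: [0.4, -0.1, 0.8]
opening: 1.0
finger_force: 0.0
t: 10.18
position: [0.5358, -0.2978, 0.1876]
ee_rot: [3.137, 0.003, 1.452]
wrist_force: [0.5, -0.6, -0.6]
opening: 1.0
finger_force: 0.0
[{'point': [0.5333, -0.3002, 0.0448], 'conf': 0.86}]
```

View pics/red.png

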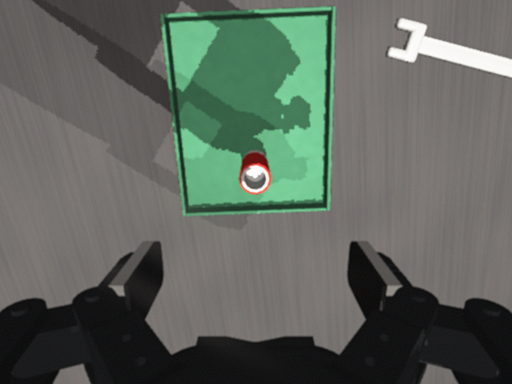

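Red stands upright in the tray, with its rim at (255,178) and clear of the walls. Now the blue one, at about (0.530, 0.211).

```bash
python3 -m pendant '[0,25,5,0,0,0,0,48,5,0,0,0,0,48,0,0,0,0,-1,48,0,0,0,0,-1,48,0,0,0,0,-1,48,0,0,0,0,-1,48,0,0,0,0,-1,48,0,0,0,0]' 100; python3 -m pendant '[-1,48,0,0,0,0,0,48,0,0,0,0,0,37,0,0,0,0,0,16,0,0,0,0,0,0,0,0,0,0]'
python3 - <<'E'
from h import *
c=arm.calibration("wrist");s=arm.state();I=arm.grab_frame("wrist")
print(s["position"]);cv2.imwrite("pics/w2.png",I[:,:,::-1])
h=cv2.cvtColor(I,cv2.COLOR_RGB2HSV);m=cv2.inRange(h,(108,100,60),(128,255,255))
k,l,st,ce=cv2.connectedComponentsWithStats(m);i=1+st[1:,4].argmax();print(st[i],ce[i])
for p in([.53,.211,.092],[.53,.216,.092],[.535,.211,.092]):print(uv(c,p))
for t in["blue_mid","yellow_mid"]:print([(np.round(d["point"],4).tolist(),round(d["conf"],2)) for d in arm.tip_of("wrist",t)])
E
```

```text
t: 11.28
position: [0.5288, 0.0665, 0.1946]
ee_rot: [-3.14, -0.0, 1.452]
wrist_force: [0.9, -0.2, -0.2]
opening: 0.998
finger_force: 0.0
t: 11.9
position: [0.5284, 0.2134, 0.1948]
ee_rot: [-3.141, 0.0, 1.453]
wrist_force: [0.5, -0.4, 0.3]
opening: 0.997
finger_force: 0.0
[0.52837211 0.21342642 0.19475779]
[243 153  30  30 324] [256.74691358 161.76234568]
[257.89224664 179.19133967]
[257.25995271 173.91187027]
[263.33419916 178.57191925]
[([0.6261, 0.2549, 0.0375], 0.94), ([0.5284, 0.2129, 0.0514], 0.93), ([0.6154, 0.172, 0.0365], 0.82), ([0.4342, 0.1994, 0.0381], 0.76), ([0.4343, 0.137, 0.0427], 0.61)]
[([0.5237, 0.16, 0.0514], 0.69)]
```

View pics/w2.png

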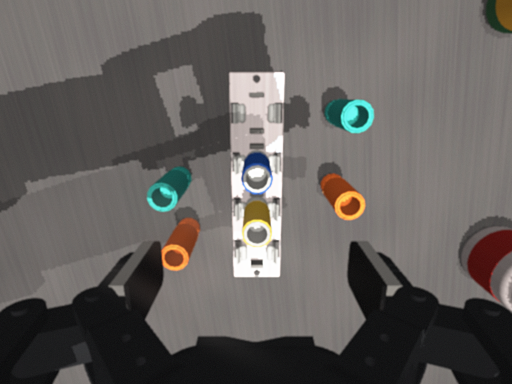

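Blue's rim is at (257,178), right under the tool at about (0.529, 0.212). The look-alikes are outside the finger span, so I descend and grip.

```bash
python3 -m pendant '[0.5,-1,-36,0,0,0,0,0,-36,0,0,0,0,0,-36,0,0,0,0,0,-33,0,0,0,0,0,0,0,0,0]' 100; python3 -m pendant '[0,0,0,0,0,0,0,0,0,0,0,0,0,0,0,0,0,0,0,0,0,0,0,0,0,0,0,0,0,0,0,0,0,0,0,0]' 0
```

```text
t: 12.68
position: [0.5285, 0.2105, 0.0526]
ee_rot: [-3.137, 0.001, 1.45]
wrist_force: [-0.3, -0.3, -0.1]
opening: 0.998
finger_force: 0.0
t: 13.42
position: [0.5301, 0.2119, 0.0555]
ee_rot: [3.139, -0.001, 1.452]
wrist_force: [-1.2, -0.1, 6.5]
opening: 0.302
finger_force: 58.6
```

```bash
python3 -m pendant '[0,0,4,0,0,0,0,0,4,0,0,0,0,0,4,0,0,0,0,0,4,0,0,0,0,0,6,0,0,0,0,0,8,0,0,0]'; python3 -m pendant '[0,0,20,0,0,0,0,0,30,0,0,0,0,0,30,0,0,0,0,0,20,0,0,0,0,0,0,0,0,0]'
python3 - <<'E'
from h import *
I=arm.grab_frame("wrist");print(arm.tip_of("wrist","blue_mid")[:6],arm.tip_of("wrist","yellow_mid"))
E
```

```text
t: 14.18
position: [0.5297, 0.2118, 0.0852]
ee_rot: [3.141, -0.0, 1.452]
wrist_force: [0.4, 0.3, -1.3]
opening: 0.296
finger_force: 61.9
t: 14.8
position: [0.5301, 0.2119, 0.1861]
ee_rot: [3.138, -0.001, 1.452]
wrist_force: [-0.2, 0.1, -2.1]
opening: 0.298
finger_force: 61.9
[{'point': [0.6142, 0.1733, 0.039], 'conf': 0.98}, {'point': [0.436, 0.2039, 0.0362], 'conf': 0.94}, {'point': [0.6271, 0.2546, 0.0333], 'conf': 0.8}, {'point': [0.4312, 0.135, 0.041], 'conf': 0.62}, {'point': [0.527, 0.2143, 0.1831], 'conf': 0.59}] []
```

Blue hangs with its mid at z = 0.183 m, so it hasn't slipped, and its foot at 0.14 m clears yellow. I carry it to (0.543, −0.208).

```bash
python3 -m pendant '[1,-20,0,0,0,0,2,-40,0,0,0,0,2,-45,0,0,0,0,2,-45,0,0,0,0,2,-45,0,0,0,0,2,-45,0,0,0,0,2,-45,0,0,0,0,1,-45,0,0,0,0]'; python3 -m pendant '[0,-45,0,0,0,0,0,-30,0,0,0,0,0,-15,0,0,0,0,0,0,-35,0,0,0,0,0,-45,0,0,0,0,0,-35,0,0,0,0,0,0,0,0,0]'
python3 - <<'E'
from h import *
I=arm.grab_frame("wrist");print([arm.tip_of("wrist",t) for t in("blue_mid","red_mid","tray_in")])
E
```

```text
t: 15.95
position: [0.5428, -0.1206, 0.1836]
ee_rot: [-3.14, -0.0, 1.451]
wrist_force: [0.5, 0.8, -2.6]
opening: 0.298
finger_force: 61.9
t: 16.82
position: [0.5421, -0.2072, 0.0671]
ee_rot: [-3.136, -0.003, 1.452]
wrist_force: [-0.1, -0.4, -1.6]
opening: 0.298
finger_force: 61.9
[[{'point': [0.5386, -0.2062, 0.0637], 'conf': 0.72}], [{'point': [0.5345, -0.2974, 0.0447], 'conf': 0.77}], []]
```

Blue is 90 mm from red, with its foot about 20 mm up. I lower it the same way.

```bash
python3 -m pendant '[0,0,-8,0,0,0,0,0,-8,0,0,0,0,0,-2,0,0,0,0,0,0,0,0,0]'; python3 -m pendant '[0,0,-2,0,0,0,0,0,0,0,0,0]'; python3 -m pendant '[0,0,-1,0,0,0,0,0,0,0,0,0]'
```

```text
t: 17.52
position: [0.5435, -0.2082, 0.051]
ee_rot: [-3.141, -0.0, 1.452]
wrist_force: [0.7, -0.5, -2.7]
opening: 0.299
finger_force: 61.9
t: 17.77
position: [0.5436, -0.2082, 0.0492]
ee_rot: [-3.142, 0.0, 1.452]
wrist_force: [-0.5, 0.2, -1.5]
opening: 0.301
finger_force: 61.9
t: 18.02
position: [0.5435, -0.2082, 0.0482]
ee_rot: [-3.142, -0.0, 1.452]
wrist_force: [-0.4, -0.0, -0.9]
opening: 0.299
finger_force: 61.9
```

```bash
python3 -m pendant '[0,0,-1,0,0,0,0,0,0,0,0,0]'; python3 -m pendant '[0,0,-1,0,0,0,0,0,0,0,0,0]'
```

```text
t: 18.27
position: [0.5437, -0.2083, 0.0476]
ee_rot: [3.141, 0.0, 1.452]
wrist_force: [-1.1, -0.1, 1.9]
opening: 0.298
finger_force: 62.4
t: 18.52
position: [0.544, -0.2086, 0.0475]
ee_rot: [3.14, 0.001, 1.452]
wrist_force: [-3.2, 0.7, 9.9]
opening: 0.299
finger_force: 63.5
```

It touches at the expected height. I release, rise, back off and look.

```bash
python3 -m pendant '[0,0,1,0,0,0,0,0,0,0,0,0]'; python3 -m pendant '[0,0,0,0,0,0,0,0,0,0,0,0,0,0,0,0,0,0,0,0,0,0,0,0,0,0,0,0,0,0]' 100; python3 -m pendant '[0,0,20,0,0,0,0,0,40,0,0,0,0,0,50,0,0,0,0,0,40,0,0,0,-40,0,20,0,0,0,-50,0,0,0,0,0,-40,0,0,0,0,0,0,0,0,0,0,0]'
python3 - <<'E'
from h import *
I=arm.grab_frame("wrist");J=arm.grab_frame("scene")
print([arm.tip_of("scene",t) for t in("blue_mid","red_mid","yellow_mid")])
cv2.imwrite("pics/end.png",cv2.resize(np.hstack([I,J])[:,:,::-1],(800,300),interpolation=3))
E
```

```text
t: 18.77
position: [0.5438, -0.2084, 0.0476]
ee_rot: [3.141, 0.0, 1.452]
wrist_force: [-0.8, 0.3, 4.5]
opening: 0.295
finger_force: 62.9
t: 19.4
position: [0.5436, -0.2082, 0.0472]
ee_rot: [-3.142, -0.0, 1.452]
wrist_force: [0.5, 0.1, -0.0]
opening: 1.0
finger_force: 0.0
t: 20.4
position: [0.4119, -0.208, 0.2178]
ee_rot: [3.141, 0.0, 1.45]
wrist_force: [0.0, -0.6, 0.1]
opening: 0.999
finger_force: 0.0
[[{'point': [0.4361, 0.2032, 0.039], 'conf': 0.87}, {'point': [0.544, -0.209, 0.0441], 'conf': 0.8}, {'point': [0.4347, 0.1348, 0.0393], 'conf': 0.72}, {'point': [0.6135, 0.1707, 0.0352], 'conf': 0.6}, {'point': [0.6263, 0.2533, 0.0362], 'conf': 0.54}], [{'point': [0.5391, -0.2998, 0.0434], 'conf': 0.51}], [{'point': [0.5203, 0.1537, 0.054], 'conf': 0.5}]]
```

View pics/end.png

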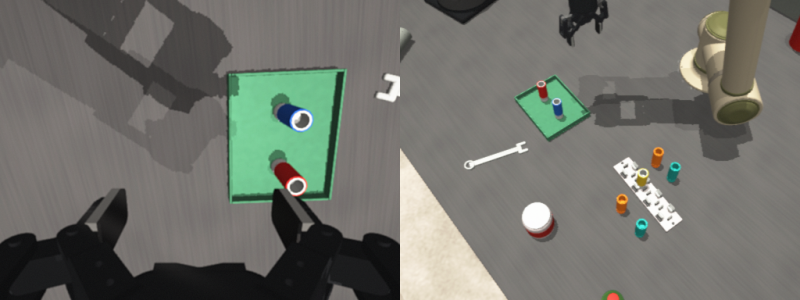

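Both stand upright in the tray: red at scene half (541,89) and blue at (557,107). Yellow is still clipped at (642,177), the look-alikes haven't moved, and the arm is clear.

```bash
python3 -c "
from plant import arm
print(arm.close_job())"
```

```text
the job is handed in; nothing more can be done
None
```

The red socket, then the blue one, was pulled from the rail and stood upright in the green tray; yellow is still in its clip, and the job was handed in at about 20 s of the 58 s allowed.

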